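# Shelve the tasting-counter stock under the clear risers

### The arm

A 6-joint arm with a two-finger parallel gripper is mounted at the origin on the work surface. World frame = base frame: x ahead of the robot, y to its left, z up, the work surface at z = 0. Lengths are in m, angles in rad, forces in N, time in s.
With the tool pointing down it reaches from about 0.425 to 0.95 m from the base axis. Payload 3.5 kg.
Tool frame: the origin (TCP) lies between the finger pads; the fingertips stand 19 mm ahead of it and the grasp point (between the pads) is the TCP (ctrl.nose_length is the distance from the TCP to the fingertips, in m); z points along the fingers, y is the line along which they close (so a half turn about z gives the same grasp; the last joint's range is limited). The gripper opens to 85 mm and grips with 20 to 120 N. Pads are 22 mm wide; open, the fingers measure 114 mm over their backs; the gripper's body (76 mm by 85 mm) begins 54 mm behind the grasp point. The pads swing forward as they close: fully open they stand 13 mm farther back than shut.
Start: joints at [1.121, 0.286, 1.577, -0, 1.279, -0.15], TCP at [0.199, 0.645, 0.25] pointing down, gripper open.
Joint ranges: [-2.77, 2.77], [-0.9, 2.22], [0.21, 2.48], [-1.53, 4.67], [0.24, 2.81], [-2.84, 2.84]. Speed limits (rad/s): [2.79, 2.79, 3.14, 3.14, 3.14, 3.14].

### API

Orientations are given as a unit quaternion [x, y, z, w].
In Python, from plant import ctrl gives the robot as it stands.
- The arm moves only by the tool apply_moves, never from a script. Its argument "series" is a list of rows, each a list of 6 numbers: the shift along the world's x, y, z scaled (see below), then the turn, a rotation vector about the world's x, y, z scaled (see below). A call has 1 to 20 rows; each row is the pose to reach, as a shift and turn from the pose commanded when the call began; what a row does not reach only later rows make up. The controller multiplies each number of a shift by 0.8 m and each number of a turn by 45 degrees. A row lasts 1/8 s, in which the tool goes at most 62.5 mm and 10.7 degrees, less where a joint would pass 70% of its speed; a pose out of reach is approached as far as the arm can. A call with a number of a shift or a turn outside -1 to 1 is refused whole. A call with a gripper value outside its range is refused whole. "jaw" is the opening, from 0 (shut) to 1 (fully open), set as the call begins (left out, the last holds). The fingers move at their own pace and stop on an object; "squeeze" is the grip in N (left out, the last holds). Time passes only in rows, so rows that repeat a pose let the fingers close. It gives the time, the measured TCP pose, the force, the opening and the grip force at its end, in the units of the state.
- ctrl.get_state(): the state, without advancing time (a new reading comes with each control period).
- ctrl.read_camera(name): name is "side" or "top"; returns the picture (420x560x3 uint8, red, green, blue); there is no depth.
- ctrl.get_calibration(name): a dict with "fx", "fy", "cx", "cy" (pixels), "xyz" and "orientation" of the camera in the world. Camera axes: x right, y up, looking along -z (the intrinsics and any distortion apply to the point x, -y, -z); pixel columns grow to the right and rows downward; lengths in m; the calibration is good to about 2 mm. A picture is of the moment at which its call begins. get_calibration takes no time and is no camera call.
- ctrl.sign_off(): hands the job in; it is judged then, once.
Trained networks look in the newest picture that a camera, given by its name, has taken for a name from the list of things; names that differ only in an ending like _2 or _b are one class to them, and where a whole thing is asked for, a point or a joint stands for the part that bears it (a point fixed in the world has none). Each returns a list of dicts, best first, with "p" (0 to 1); they miss things now and then, are a little off and sometimes report something else, mostly with a low value. They report only what shows in the picture. A call takes as long as a camera call.
- ctrl.boxes_of(thing, camera): "xy" ([column, row] as shares, 0 to 1, of the picture: columns of its width, rows of its height, amid what is visible of it).
- ctrl.silhouettes(thing, camera): "pixels" (420x560 bool, what is visible of it) and "xy" ([column, row] as shares, 0 to 1, of the picture: columns of its width, rows of its height, amid what is visible of it).
The state is a dict: "time": time; "qpos": joint angles; "dq": joint speeds; "joint_efforts": joint torques, N m; "eef_pos": TCP position; "tcp_rot": TCP orientation; "contact_force": force on the tool from outside, world axes, zero at the start; "wrist_torque": the same for the moment, N m; "opening": opening from 0.0 (shut) to 1.0 (fully open); "finger_force": force on a finger pad.
Only numpy, scipy, OpenCV 4.12 (cv2) and the standard library are available. Lean on these libraries where they do the work, as an engineer would, in place of code of your own. Each camera call takes 0.05 s, during which the arm holds its last target. There are 200 camera calls.

### The job

Put the green tins, the handled dish and the handled canister that stand on the counter away under the three clear risers (they stand in any order): each goes, upright and wholly under the roof, into the riser with the lowest roof that still clears its full height, handle included. The dish and the canister are made to be lifted by their handles. Leave the red tins and the bell on top of the risers and the spoon on the counter alone.

Things in the scene. Friction and masses are not known exactly. Their poses are not given: they have to be found in the camera images.
- riser_low: lowest clear acrylic riser, fixed: floor plate 12 mm thick, 192 wide (y), x -140 to +52 mm; roof 46 mm above the floor plate, 5 thick, over x -50 to +50 only, top 63 above the counter. Under it side walls (inner width 184) and a back panel at x +50; front open. Origin: on the counter below the roof's centre; x to the back, y left, z up..
- riser_mid: middle clear acrylic riser, fixed: floor plate 12 mm thick, 192 wide (y), x -140 to +52 mm; roof 66 mm above the floor plate, 5 thick, over x -50 to +50 only, top 83 above the counter. Under it side walls (inner width 184) and a back panel at x +50; front open. Origin: on the counter below the roof's centre; x to the back, y left, z up..
- riser_tall: tallest clear acrylic riser, fixed: floor plate 12 mm thick, 192 wide (y), x -140 to +52 mm; roof 92 mm above the floor plate, 5 thick, over x -50 to +50 only, top 109 above the counter. Under it side walls (inner width 184) and a back panel at x +50; front open. Origin: on the counter below the roof's centre; x to the back, y left, z up..
- tin_short_a: round green tin with a paper band and a green screw lid, short: 34 mm tall, 56 mm diameter, standing on the counter. Origin: centre of its underside, z up. It may be absent.
- tin_short_b: round green tin with a paper band and a green screw lid, short, same as the other short one: 34 mm tall, 56 mm diameter, standing on the counter. Origin: centre of its underside, z up. It may be absent.
- tin_medium: round green tin with a paper band and a green screw lid, medium: 54 mm tall, 56 mm diameter, standing on the counter. Origin: centre of its underside, z up. It may be absent.
- tin_tall: round green tin with a paper band and a green screw lid, tall: 78 mm tall, 56 mm diameter, standing on the counter. Origin: centre of its underside, z up. It may be absent.
- dish: low lidded clay dish, terracotta with a blue glazed lid and handle, 76 mm diameter, 30 mm tall to its flat fixed lid, with a fixed arch handle above: round bar 10 mm thick whose level top runs along its own y axis, about 50 mm long, centred, bar centre 51 mm and top 56 mm above the underside (overall height 56 mm). About 200 g. Origin: centre of the underside, z up
- canister: lidded steel canister with a black lid and a steel handle, 76 mm diameter, 54 mm tall to its flat fixed lid, with a fixed arch handle above: round bar 10 mm thick whose level top runs along its own y axis, about 50 mm long, centred, bar centre 75 mm and top 80 mm above the underside (overall height 80 mm). About 220 g. Origin: centre of the underside, z up
- stock_red_a: red tin with a brass lid, 45 mm tall, 56 mm diameter, standing on the roof of the lowest riser; bystander. Origin: centre of its underside
- stock_red_b: red tin with a brass lid, 45 mm tall, 56 mm diameter, standing on the roof of the middle riser; bystander. Origin: centre of its underside
- bell: tiny brass-look bell, 48 mm tall, 40 mm wide, standing on the roof of the tallest riser; bystander. Origin: centre of its underside
- spoon: steel tasting spoon 170 mm long lying on the counter along its own x axis at the left side; bystander. Origin: under its middle

How it is judged:
By the outcome, as a careful person would: the job done as asked, in the order asked, and still so for the second after the job is handed in, with the robot touching nothing.
Of tin_short_a, tin_short_b, tin_medium, tin_tall only 2 to 4 are there at a start; the rules pass over those that are not, and their reading is None.
At some moment in a run one of tin_short_a, tin_short_b, tin_medium, dish may be knocked a few centimetres aside while the robot is not near it.
It also fails if it takes over 210 s, if anything falls off the work surface, if the arm or the gripper's body presses on something with over 40 N, if the wrist force passes 120 N, or if a joint passes its speed limit or range.

## Working session

There is one attempt and no reset: what is moved stays moved. The work goes in short steps, Python scripts to look and compute and a tool call to move; the robot and the scene stay as the last step left them, time stands still between calls to the robot, and variables do not carry over. Pictures are saved under pics/ and viewed, at most 14 in all, crops included, and the job is handed in when it is done.

Besides the shell and the picture viewer there is one more tool, called after ">>>" as name(argument=value, ...) on one line, values as JSON. apply_moves: Moves the arm, as the interface text tells. Shifts and turns lie within -1 to 1; 1 stands for 0.8 m of shift or 45 degrees of turn. Its arguments: {"type":"object","properties":{"series":{"type":"array"},"jaw":{"type":"number"},"squeeze":{"type":"number"}},"required":["series"]}

```bash
ls; mkdir -p pics
python3 - <<'E'
from plant import ctrl
import cv2
print(ctrl.get_state())
for n in("top","side"):
    im=ctrl.read_camera(n); cv2.imwrite(f"pics/{n}0.png",im[:,:,::-1]); print(n,ctrl.get_calibration(n))
E
```

```text
pics
{'time': 0.0, 'qpos': array([ 1.12098401e+00,  2.87159815e-01,  1.57817524e+00, -3.03274322e-05,
        1.27863168e+00, -1.50021635e-01]), 'dq': array([ 1.05730842e-03, -9.65982717e-04, -7.00739819e-05, -1.22536912e-04,
       -1.82744576e-03,  1.42174805e-03]), 'joint_efforts': array([-6.54312316e-04, -4.05980229e+01, -2.92625964e+01, -1.42129807e-04,
        5.84412002e-03, -1.60505431e-05]), 'eef_pos': array([0.19906053, 0.64433135, 0.248952  ]), 'tcp_rot': array([ 1.49330208e-01,  9.88786671e-01, -1.13834187e-03, -3.36832680e-04]), 'contact_force': array([0.11452259, 0.2469394 , 0.1850199 ]), 'wrist_torque': array([-0.02735931,  0.00361496,  0.00487743]), 'finger_force': 0.0, 'opening': 1.0029056580449542}
top {'fx': 499.0324007658128, 'fy': 499.0324007658128, 'cx': 274.5488975387675, 'cy': 208.3621823343814, 'xyz': array([0.47729138, 0.05912176, 1.27447629]), 'orientation': array([-0.03506366,  0.02241629,  0.70832635, -0.70465724])}
side {'fx': 399.0621749369854, 'fy': 399.0621749369854, 'cx': 277.55148985104904, 'cy': 211.9756036059519, 'xyz': array([ 0.1465301 , -0.64699818,  0.63584187]), 'orientation': array([ 0.45341111, -0.12710066, -0.22247148,  0.8536804 ])}
```

View pics/top0.png

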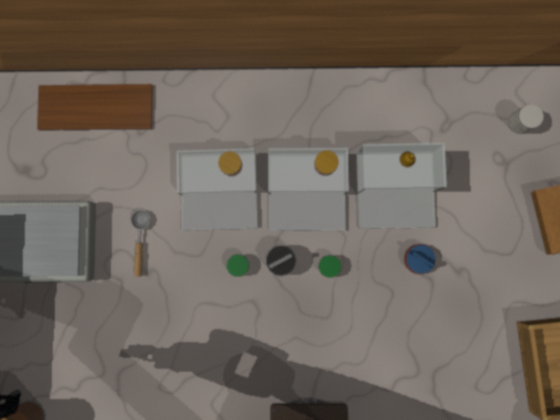

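View pics/side0.png

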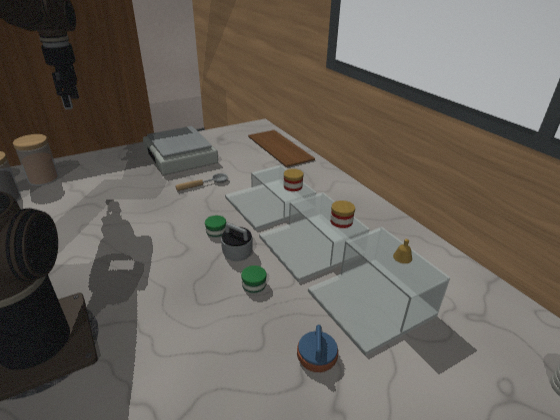

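The top view shows the risers left to right as low, mid and tall, with the bell on tall at (408,158). There are two green tins at (238,265) and (330,266), the canister at (281,261) and the dish at (420,258). Next I'll measure them and look closely at the riser edges.

```bash
cat > h.py <<'E'
from plant import ctrl
import numpy as np, cv2
from scipy.spatial.transform import Rotation as R
def ray(cam,px):
    c=ctrl.get_calibration(cam); px=np.asarray(px,float)
    d=np.array([(px[0]-c["cx"])/c["fx"],-(px[1]-c["cy"])/c["fy"],-1.])
    return np.array(c["xyz"]),R.from_quat(c["orientation"]).apply(d)
def onz(cam,px,z):
    o,d=ray(cam,px); return (o+d*(z-o[2])/d[2])
def proj(cam,P):
    c=ctrl.get_calibration(cam); p=R.from_quat(c["orientation"]).inv().apply(np.asarray(P)-c["xyz"])
    return np.array([c["fx"]*p[0]/-p[2]+c["cx"],c["fy"]*p[1]/p[2]+c["cy"]])
def tri(a,b):
    o1,d1=ray("top",a);o2,d2=ray("side",b)
    s=np.linalg.lstsq(np.c_[d1,-d2],o2-o1,rcond=None)[0]
    p,q=o1+s[0]*d1,o2+s[1]*d2
    return (p+q)/2,np.linalg.norm(p-q)
def greens(cam,im=None):
    im=ctrl.read_camera(cam) if im is None else im
    h=cv2.cvtColor(im,cv2.COLOR_RGB2HSV)
    m=cv2.inRange(h,(45,120,40),(85,255,255))
    n,l,st,ce=cv2.connectedComponentsWithStats(m)
    return [(ce[i].round(1),st[i]) for i in range(1,n) if st[i,4]>60]
E
python3 - <<'E'
from h import *
im={n:ctrl.read_camera(n) for n in("top","side")}
for n in im:
    print(n,[(c,s[2:]) for c,s in greens(n,im[n])])
    for t in("dish","canister","tin_medium","tin_short_a","tin_tall"):
        for r in ctrl.silhouettes(t,n):
            ys,xs=np.nonzero(r["pixels"]); print(n,t,round(r["p"],2),(r["xy"]*np.array([560,420])).round(1),xs.min(),xs.max(),ys.min(),ys.max())
a=im["top"][135:285,170:450,::-1]; cv2.imwrite("pics/c1.png",cv2.resize(a,None,fx=2.8,fy=2.8,interpolation=cv2.INTER_CUBIC))
for nm,pts in dict(low=[(182,230),(258,229)],mid=[(269,230),(347,230)],tall=[(358,228),(435,228)]).items():
    print(nm,[onz("top",p,.012).round(4) for p in pts])
E
```

```text
top [(array([237.4, 265. ]), array([ 20,  19, 305], dtype=int32)), (array([329.5, 265.9]), array([ 20,  20, 321], dtype=int32))]
top dish 0.88 [418.3 259.9] 404 435 244 274
top dish 0.38 [303.7 188. ] 268 348 147 230
top canister 0.9 [280.8 258.7] 265 296 245 276
top tin_short_a 0.64 [326.8 268. ] 319 340 256 277
top tin_short_a 0.61 [235.7 265.4] 226 248 255 276
top tin_tall 0.34 [326. 163.] 314 338 150 175
side [(array([215. , 222.7]), array([ 21,  15, 243], dtype=int32)), (array([253.6, 275.3]), array([ 24,  20, 379], dtype=int32))]
side dish 0.97 [317.6 349.3] 296 338 324 371
side canister 0.87 [236.5 241.8] 221 252 222 260
side canister 0.7 [404.5 250.8] 394 410 239 261
side canister 0.38 [291.5 180.6] 284 302 168 190
side tin_medium 0.71 [315.7 349.5] 297 337 324 371
side tin_short_a 0.58 [214.4 226.6] 206 225 215 235
low [array([0.5265, 0.3167, 0.012 ]), array([0.5281, 0.1236, 0.012 ])]
mid [array([0.5254, 0.0958, 0.012 ]), array([ 0.5244, -0.1011,  0.012 ])]
tall [array([ 0.5293, -0.1289,  0.012 ]), array([ 0.5283, -0.322 ,  0.012 ])]
```

View pics/c1.png

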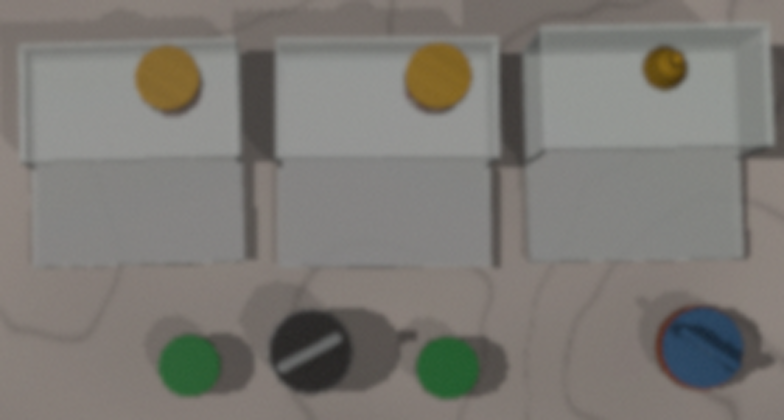

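Front edges of the floor plates in the crop: low (33,266)-(247,263), mid (276,266)-(493,267), tall (529,262)-(743,258). The canister bar runs (280,368)-(340,338) and the dish bar about (675,325)-(740,360).

Run:
```python
from h import *
c=lambda x,y:(170+(x+.5)/2.8-.5,135+(y+.5)/2.8-.5)
for a,b in (((237.4,265),(215,222.7)),((329.5,265.9),(253.6,275.3))): print("tin",tri(a,b))
for nm,(a,b) in dict(low=((33,266),(247,263)),mid=((276,266),(493,267)),tall=((529,262),(743,258))).items():
    p,q=onz("top",c(*a),.012),onz("top",c(*b),.012); d=q-p; f=np.array([-d[1],d[0]])/np.hypot(*d[:2])
    m=(p+q)[:2]/2; print(nm,"front mid",m.round(4),"yaw",np.degrees(np.arctan2(f[1],f[0])).round(1),"origin",(m+.14*f).round(4), "w",np.hypot(*d[:2]).round(3))
# roof front edges check
for nm,(a,b),z in (("low",((33,163),(245,160)),.012),("mid",((276,162),(497,160)),.012),("tall",((540,152),(743,148)),.012)):
    print(nm,"roof edge on floor",onz("top",c(*a),z).round(3),onz("top",c(*b),z).round(3))
for nm,(a,b),z in (("can",((280,368),(340,338)),.08),("dish",((675,325),(740,360)),.056)):
    p,q=onz("top",c(*a),z),onz("top",c(*b),z); d=p-q
    print(nm,((p+q)/2).round(4),"bar angle",np.degrees(np.arctan2(d[1],d[0])).round(1),np.linalg.norm(d).round(3))
im=ctrl.read_camera("top");g=im[240:280,255:310,::-1];d=im[240:280,395:450,::-1]
s=ctrl.read_camera("side");
ss=s[200:300,190:290,::-1]; sd=s[310:385,280:380,::-1]
z=lambda a,k:cv2.resize(a,None,fx=k,fy=k,interpolation=cv2.INTER_CUBIC)
o=np.zeros((600,800,3),np.uint8)
for a,k,x,y in((g,7,0,0),(d,7,400,0),(ss,3,0,290),(sd,4,400,290)):
    b=z(a,k);o[y:y+b.shape[0],x:x+b.shape[1]]=b[:600-y,:800-x]
cv2.imwrite("pics/c2.png",o)
```

```text
tin (array([0.43712812, 0.17493513, 0.02459067]), np.float64(0.0020196524496315996))
tin (array([ 0.43448203, -0.05434169,  0.0255156 ]), np.float64(0.0011084124535256923))
low front mid [0.5282 0.221 ] yaw 0.5 origin [0.6682 0.2222] w 0.194
mid front mid [ 5.253e-01 -1.000e-04] yaw -0.6 origin [ 0.6653 -0.0015] w 0.196
tall front mid [ 0.5299 -0.2263] yaw 0.8 origin [ 0.6699 -0.2244] w 0.192
low roof edge on floor [0.621 0.319 0.012] [0.623 0.126 0.012]
mid roof edge on floor [0.621 0.097 0.012] [ 0.621 -0.103  0.012]
tall roof edge on floor [ 0.628 -0.142  0.012] [ 0.631 -0.325  0.012]
can [0.4495 0.0669 0.08  ] bar angle 116.2 0.057
dish [ 0.4566 -0.2762  0.056 ] bar angle 61.1 0.063
```

View pics/c2.png

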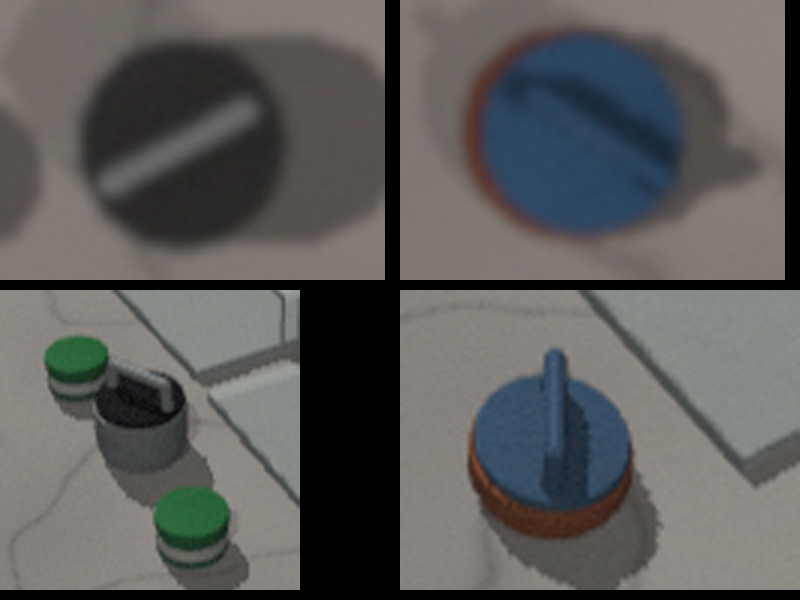

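Both tins are squat, so both are short, and they go in low. The canister bar is clear in the top crop. The dish bar shows in the side crop from (555,355) to (552,455).

Run:
```python
from h import *
p,q=[onz("side",(280+(x-400)/4,310+(y-290)/4),.056) for x,y in((555,352),(552,452))]
d=p-q;print("dish bar",p,q,(p+q)/2,np.degrees(np.arctan2(d[1],d[0])),np.linalg.norm(d))
print("lid side",onz("side",(280+(551-400)/4,310+(440-290)/4),.030))
print("lid top",onz("top",(395+(584-400)/7-.43,240+135/7-.43),.030))
print("can lid",onz("top",(255+183/7-.43,240+143/7-.43),.054))
print("can bar", onz("top",(255+182/7-.43,240+147/7-.43),.08))
for px in((237.4,265),(329.5,265.9)): print("tin",onz("top",px,.031))
print(R.from_quat(ctrl.get_state()["tcp_rot"]).as_matrix().round(3))
```

```text
dish bar [ 0.46395502 -0.26072285  0.056     ] [ 0.43183771 -0.30503187  0.056     ] [ 0.44789636 -0.28287736  0.056     ] 54.06359317856951 0.05472486649644044
lid side [ 0.44789696 -0.28414711  0.03      ]
lid top [ 0.45155367 -0.27954666  0.03      ]
can lid [0.4506756  0.06631186 0.054     ]
can bar [0.44989028 0.06650621 0.08      ]
tin [0.43826594 0.17396038 0.031     ]
tin [ 0.43516821 -0.05408068  0.031     ]
[[-0.955  0.295  0.   ]
 [ 0.295  0.955  0.   ]
 [ 0.     0.    -1.   ]]
```

>>> apply_moves(series=[[0.314,-0.722,-0.11,0,0,-0.95],[0.314,-0.722,-0.11,0,0,-0.95],[0.314,-0.722,-0.11,0,0,-0.95],[0.314,-0.722,-0.11,0,0,-0.95],[0.314,-0.722,-0.11,0,0,-0.95],[0.314,-0.722,-0.11,0,0,-0.95],[0.314,-0.722,-0.11,0,0,-0.95],[0.314,-0.722,-0.11,0,0,-0.95],[0.314,-0.722,-0.11,0,0,-0.95],[0.314,-0.722,-0.11,0,0,-0.95],[0.314,-0.722,-0.11,0,0,-0.95],[0.314,-0.722,-0.11,0,0,-0.95],[0.314,-0.722,-0.11,0,0,-0.95],[0.314,-0.722,-0.11,0,0,-0.95]], jaw=1)

```text
time: 2.55
eef_pos: [0.4501, 0.0687, 0.1625]
tcp_rot: [0.498, 0.867, 0.0, 0.0]
contact_force: [0.1, 0.2, -0.0]
opening: 0.998
finger_force: 0.0
```

>>> apply_moves(series=[[0,-0.003,-0.05,0,0,-0.09],[0,-0.003,-0.08,0,0,-0.09],[0,-0.003,-0.1,0,0,-0.09],[0,-0.003,-0.106,0,0,-0.09],[0,-0.003,-0.106,0,0,-0.09]])

```text
time: 3.18
eef_pos: [0.4509, 0.0651, 0.0779]
tcp_rot: [0.53, 0.848, 0.0, 0.0]
contact_force: [0.1, -0.0, 0.7]
opening: 0.999
finger_force: 0.0
```

>>> apply_moves(series=[[0,0,0,0,0,0],[0,0,0,0,0,0],[0,0,0,0,0,0],[0,0,0,0,0,0],[0,0,0,0,0,0],[0,0,0,0,0,0],[0,0,0,0,0,0],[0,0,0,0,0,0]], jaw=0, squeeze=60)

```text
time: 4.18
eef_pos: [0.4507, 0.0648, 0.0778]
tcp_rot: [0.53, 0.848, 0.0, 0.0]
contact_force: [-0.9, -0.8, 3.5]
opening: 0.087
finger_force: 58.6
```

>>> apply_moves(series=[[0,0,0.045,0,0,0],[0,0,0.09,0,0,0],[0.02,-0.05,0.09,0,0,0],[0.04,-0.1,0.09,0,0,0],[0.06,-0.15,0.09,0,0,0],[0.085,-0.2,0.09,0,0,0],[0.11,-0.25,0.09,0,0,0],[0.135,-0.3,0.09,0,0,0],[0.15,-0.345,0.09,0,0,0],[0.154,-0.361,0.09,0,0,0],[0.154,-0.361,0.09,0,0,0],[0.154,-0.361,0.06,0,0,0],[0.154,-0.361,0.03,0,0,0],[0.154,-0.361,0.022,0,0,0],[0.154,-0.361,0.018,0,0,0],[0.154,-0.361,0.018,0,0,0]])

```text
time: 6.18
eef_pos: [0.5741, -0.2237, 0.0928]
tcp_rot: [0.53, 0.848, 0.0, 0.001]
contact_force: [0.4, -0.7, -2.1]
opening: 0.094
finger_force: 58.8
```

>>> apply_moves(series=[[0,0,-0.002,0,0,0],[0,0,-0.0035,0,0,0],[0,0,-0.0035,0,0,0]])

```text
time: 6.55
eef_pos: [0.574, -0.2243, 0.0899]
tcp_rot: [0.53, 0.848, -0.0, 0.0]
contact_force: [-0.2, -1.1, 0.8]
opening: 0.093
finger_force: 59.1
```

>>> apply_moves(series=[[0,0,0,0,0,0],[0,0,0,0,0,0],[0,0,0,0,0,0],[0,0,0,0,0,0],[0,0,0.03,0,0,0],[0,0,0.1,0,0,0],[0,0,0.13,0,0,0],[0,0,0.13,0,0,0]], jaw=0.6)

```text
time: 7.55
eef_pos: [0.5751, -0.2246, 0.1961]
tcp_rot: [0.53, 0.848, 0.0, 0.003]
contact_force: [-0.2, -0.7, -0.7]
opening: 0.603
finger_force: 0.0
```

>>> apply_moves(series=[[-0.05,0,0,0,0,-0.2],[-0.1,0,0,0,0,-0.4],[-0.158,0,0,0,0,-0.6],[-0.158,0.1,0,0,0,-0.8],[-0.158,0.1,0,0,0,-1],[-0.158,0.1,0,0,0,-1]], jaw=1)

```text
time: 8.3
eef_pos: [0.4462, -0.1426, 0.1912]
tcp_rot: [0.813, 0.582, -0.001, -0.001]
contact_force: [-0.4, -1.1, 0.7]
opening: 0.998
finger_force: 0.0
```

Run:
```python
from h import *
im={n:ctrl.read_camera(n) for n in("top","side")}
for n in im:
    print([(onz(n,c,.031).round(4)) for c,s in greens(n,im[n])])
    for t in("dish","canister"):
        for r in ctrl.silhouettes(t,n)[:1]:
            ys,xs=np.nonzero(r["pixels"]); print(n,t,round(r["p"],2),(r["xy"]*np.array([560,420])).round(1),xs.min(),xs.max(),ys.min(),ys.max())
o=np.zeros((600,800,3),np.uint8)
z=lambda a,k:cv2.resize(a,None,fx=k,fy=k,interpolation=cv2.INTER_CUBIC)
a=z(im["top"][180:300,340:460,::-1],3.3); b=z(im["side"][260:380,260:440,::-1],2.2)
o[:a.shape[0],:396]=a[:,:396]; o[:b.shape[0],400:400+b.shape[1]]=b
cv2.imwrite("pics/c3.png",o)
```

```text
[array([0.4378, 0.1737, 0.031 ]), array([ 0.4352, -0.0546,  0.031 ])]
top dish 0.62 [423.7 245.9] 414 434 244 257
top canister 0.75 [400.5 211.9] 381 414 194 224
[array([0.4336, 0.1671, 0.031 ]), array([ 0.4311, -0.06  ,  0.031 ])]
side dish 0.74 [314.6 350.3] 297 336 325 370
side canister 0.87 [352.2 297.6] 333 370 274 318
```

View pics/c3.png

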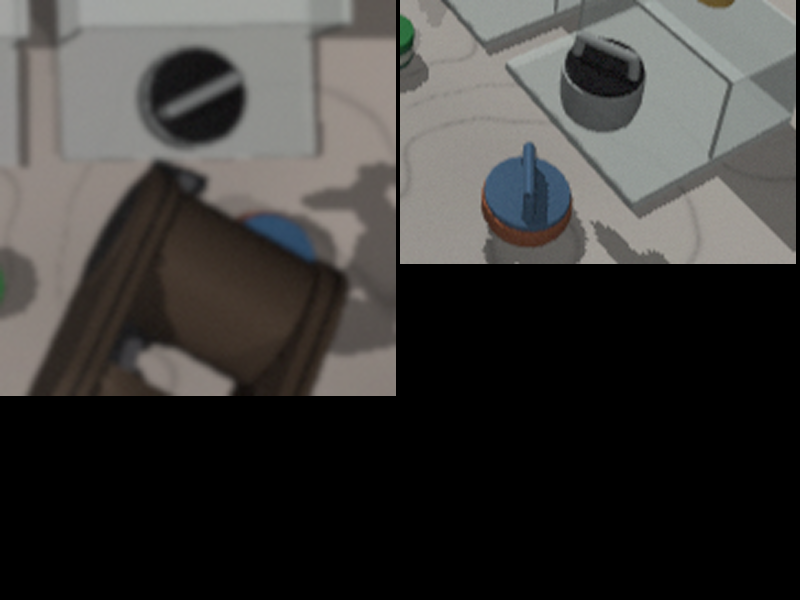

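The dish has not moved (side crop (527,195)). The canister stands upright on tall's plate, at (195,95) in the top crop.

>>> apply_moves(series=[[0.005,-0.06,0,0,0,-0.2],[0.005,-0.12,0,0,0,-0.315],[0.005,-0.172,-0.04,0,0,-0.315],[0.005,-0.172,-0.09,0,0,-0.315],[0.005,-0.172,-0.13,0,0,-0.315],[0.005,-0.172,-0.16,0,0,-0.315],[0.005,-0.172,-0.171,0,0,-0.315],[0.005,-0.172,-0.171,0,0,-0.315]])

```text
time: 9.6
eef_pos: [0.4512, -0.2817, 0.0561]
tcp_rot: [0.879, 0.476, -0.0, -0.0]
contact_force: [0.5, 0.0, 0.8]
opening: 1.002
finger_force: 0.0
```

>>> apply_moves(series=[[0,0,0,0,0,0],[0,0,0,0,0,0],[0,0,0,0,0,0],[0,0,0,0,0,0],[0,0,0,0,0,0],[0,0,0,0,0,0],[0,0,0,0,0,0],[0,0,0,0,0,0]], jaw=0)

```text
time: 10.6
eef_pos: [0.4512, -0.2815, 0.0565]
tcp_rot: [0.879, 0.476, -0.0, -0.0]
contact_force: [-3.0, 1.5, 4.8]
opening: 0.09
finger_force: 58.6
```

>>> apply_moves(series=[[0,0,0.04,0,0,0],[0,0,0.08,0,0,0],[0,0.05,0.08,0,0,0],[0,0.1,0.08,0,0,0],[0.01,0.15,0.08,0,0,0],[0.03,0.2,0.08,0,0,0],[0.06,0.25,0.08,0,0,0],[0.1,0.3,0.08,0,0,0],[0.13,0.335,0.08,0,0,0],[0.149,0.351,0.08,0,0,0],[0.149,0.351,0.08,0,0,0],[0.149,0.351,0.05,0,0,0],[0.149,0.351,0.03,0,0,0],[0.149,0.351,0.02,0,0,0],[0.149,0.351,0.018,0,0,0],[0.149,0.351,0.018,0,0,0]])

```text
time: 12.6
eef_pos: [0.5709, -0.001, 0.0713]
tcp_rot: [0.88, 0.476, 0.0, 0.0]
contact_force: [0.3, -0.1, -1.9]
opening: 0.088
finger_force: 59.0
```

Lower 3 mm, then release.

>>> apply_moves(series=[[0,0,-0.002,0,0,0],[0,0,-0.0035,0,0,0],[0,0,-0.0035,0,0,0]])

```text
time: 12.98
eef_pos: [0.5707, -0.0005, 0.0686]
tcp_rot: [0.879, 0.476, 0.0, -0.0]
contact_force: [-1.6, 1.6, 2.6]
opening: 0.089
finger_force: 59.4
```

>>> apply_moves(series=[[0,0,0,0,0,0],[0,0,0,0,0,0],[0,0,0,0,0,0],[0,0,0,0,0,0],[0,0,0.03,0,0,0],[0,0,0.1,0,0,0],[0,0,0.15,0,0,0],[0,0,0.15,0,0,0]], jaw=0.6)

```text
time: 13.98
eef_pos: [0.5731, -0.0011, 0.1928]
tcp_rot: [0.879, 0.476, 0.004, 0.003]
contact_force: [-0.5, -0.7, -0.6]
opening: 0.603
finger_force: 0.0
```

>>> apply_moves(series=[[-0.06,-0.02,0,0,0,-0.2],[-0.12,-0.05,0,0,0,-0.4],[-0.172,-0.067,0,0,0,-0.6],[-0.172,-0.067,-0.03,0,0,-0.8],[-0.172,-0.067,-0.08,0,0,-1],[-0.172,-0.067,-0.11,0,0,-1],[-0.172,-0.067,-0.11,0,0,-1]], jaw=1)

```text
time: 14.85
eef_pos: [0.4303, -0.0534, 0.0968]
tcp_rot: [0.995, 0.103, -0.003, -0.002]
contact_force: [-0.1, 0.3, 1.2]
opening: 0.997
finger_force: 0.0
```

>>> apply_moves(series=[[0,0,0,0,0,-0.2],[0,0,0,0,0,-0.262],[0,0,-0.03,0,0,-0.262],[0,0,-0.03,0,0,-0.262]])

```text
time: 15.35
eef_pos: [0.432, -0.0539, 0.0752]
tcp_rot: [1.0, 0.001, -0.001, -0.001]
contact_force: [-0.2, -0.2, 0.1]
opening: 0.994
finger_force: 0.0
```

Run:
```python
from h import *
for n in ("top","side"): print([(c,onz(n,c,.031).round(4)) for c,s in greens(n)])
s=ctrl.get_state();print(s["eef_pos"],s["tcp_rot"],s["qpos"])
```

```text
[(array([237.7, 265.4]), array([0.4373, 0.1732, 0.031 ]))]
[(array([215.1, 222.6]), array([0.4336, 0.1671, 0.031 ])), (array([252.2, 276.2]), array([ 0.4274, -0.0605,  0.031 ]))]
[ 0.43329191 -0.05440725  0.07664537] [9.99999801e-01 5.58456602e-04 2.78377653e-04 8.81132825e-05] [-3.58090771e-01 -1.62747325e-02  2.26775149e+00  3.91527017e-05
  8.89532708e-01  1.21156399e+00]
```

>>> apply_moves(series=[[0.002,0,-0.03,0,0,0],[0.002,0,-0.05,0,0,0],[0.002,0,-0.064,0,0,0],[0.002,0,-0.064,0,0,0],[0.002,0,-0.064,0,0,0]])

```text
time: 16.08
eef_pos: [0.4352, -0.0545, 0.0255]
tcp_rot: [1.0, 0.001, 0.001, 0.0]
contact_force: [0.6, 0.2, 0.6]
opening: 1.003
finger_force: 0.0
```

>>> apply_moves(series=[[0,0,0,0,0,0],[0,0,0,0,0,0],[0,0,0,0,0,0],[0,0,0,0,0,0],[0,0,0,0,0,0]], jaw=0, squeeze=40)

```text
time: 16.7
eef_pos: [0.4351, -0.0545, 0.0256]
tcp_rot: [1.0, 0.0, 0.0, 0.0]
contact_force: [-0.9, 1.7, 5.1]
opening: 0.644
finger_force: 42.5
```

>>> apply_moves(series=[[0,0,0.04,0,0,0],[0,0,0.08,0,0,0],[0,0.06,0.08,0,0,0],[0,0.12,0.08,0,0,0],[0.01,0.18,0.08,0,0,0],[0.04,0.23,0.08,0,0,0],[0.09,0.27,0.08,0,0,0],[0.14,0.289,0.08,0,0,0],[0.166,0.289,0.08,0,0,0],[0.166,0.289,0.08,0,0,0],[0.166,0.289,0.05,0,0,0],[0.166,0.289,0.03,0,0,0],[0.166,0.289,0.018,0,0,0],[0.166,0.289,0.016,0,0,0],[0.166,0.289,0.016,0,0,0],[0.166,0.289,0.016,0,0,0]])

```text
time: 18.7
eef_pos: [0.5675, 0.1769, 0.0377]
tcp_rot: [1.0, 0.0, 0.0, -0.0]
contact_force: [1.1, -0.6, -0.7]
opening: 0.642
finger_force: 43.1
```

>>> apply_moves(series=[[0,0,0,0,0,0],[0,0,0,0,0,0],[0,0,0,0,0,0],[0,0,0.05,0,0,0],[0,0,0.1,0,0,0],[-0.04,0,0.14,0,-0.2,0],[-0.08,0,0.14,0,-0.4,0],[-0.08,0,0.14,0,-0.6,0],[-0.08,0,0.14,0,-0.8,0],[-0.08,0,0.14,0,-0.889,0],[-0.08,0,0.14,0,-0.889,0]], jaw=0.85)

```text
time: 20.08
eef_pos: [0.502, 0.1769, 0.1486]
tcp_rot: [0.94, 0.001, 0.341, 0.0]
contact_force: [1.1, 0.1, 0.5]
opening: 0.848
finger_force: 0.0
```

>>> apply_moves(series=[[0,0,0,0,0,0],[0,0,0,0,0,0],[0,0,-0.02,0,0,0],[0,0,-0.04,0,0,0],[0,0,-0.04,0,0,0]], jaw=0.4)

```text
time: 20.7
eef_pos: [0.5024, 0.1786, 0.1203]
tcp_rot: [0.941, -0.0, 0.339, 0.003]
contact_force: [0.8, 0.9, 0.2]
opening: 0.403
finger_force: 0.0
```

Run:
```python
from h import *
s=ctrl.get_state();print(s["eef_pos"],s["tcp_rot"],s["qpos"],s["opening"])
cv2.imwrite("pics/s1.png",cv2.resize(ctrl.read_camera("side")[100:400,100:500,::-1],None,fx=2,fy=2))
for n in ("top","side"): print([(c,onz(n,c,.043).round(4)) for c,s in greens(n)])
```

```text
[0.50239928 0.17862802 0.12034974] [ 9.40828249e-01 -2.74492405e-04  3.38872701e-01  2.72439638e-03] [ 0.21228946 -0.09014811  2.35900862 -0.63292723  0.23815581  2.35345195] 0.4027124354336935
[(array([236. , 212.8]), array([0.5672, 0.1765, 0.043 ]))]
[(array([258.6, 205.6]), array([0.5625, 0.1692, 0.043 ])), (array([215.1, 222.7]), array([0.4277, 0.1505, 0.043 ]))]
```

View pics/s1.png

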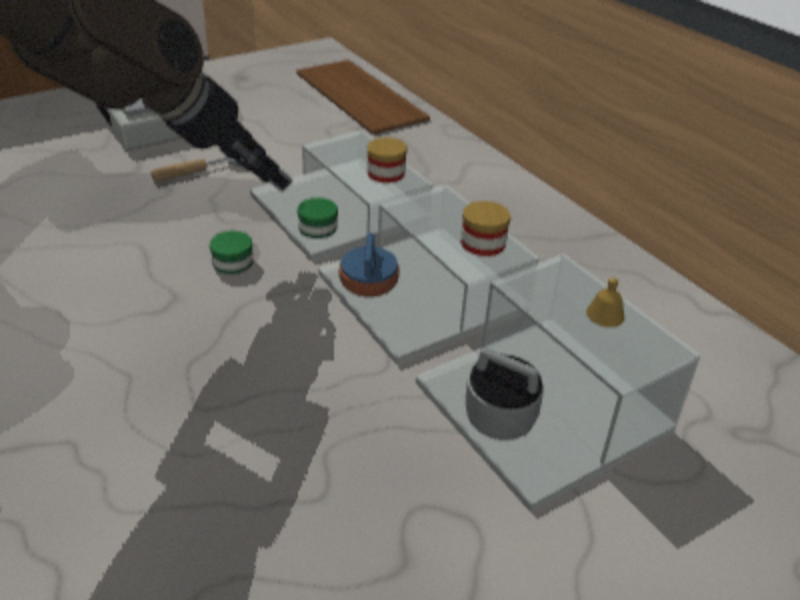

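The short tin stands on low's plate at (318,215) in this crop, the other tin is untouched at (232,250), and the canister and dish are both upright. Joint 5 is at its limit, so I'll reduce the tilt.

>>> apply_moves(series=[[0,-0.002,0,0,0.2,0],[0,-0.002,0,0,0.4,0],[0,-0.002,0,0,0.45,0],[0.003,-0.002,-0.03,0,0.45,0],[0.003,-0.002,-0.06,0,0.45,0],[0.003,-0.002,-0.06,0,0.45,0]])

```text
time: 21.6
eef_pos: [0.5038, 0.1769, 0.0718]
tcp_rot: [0.986, 0.0, 0.167, 0.003]
contact_force: [-0.4, -1.1, 0.1]
opening: 0.398
finger_force: 0.0
```

Run:
```python
from h import *
s=ctrl.get_state();print(s["eef_pos"],R.from_quat(s["tcp_rot"]).as_matrix().round(3),s["qpos"])
for n,px,z in(("low",(230,163),.108),("mid",(326.5,162.5),.128),("bell",(408,159),.157)): print(n,onz("top",px,z))
```

```text
[0.50381853 0.17694906 0.07181986] [[ 0.944 -0.001  0.33 ]
 [ 0.001 -1.    -0.005]
 [ 0.33   0.005 -0.944]] [ 0.17503287  0.07945185  2.21067229 -0.12522086  0.52393031  1.84372   ]
low [0.68076463 0.18477361 0.108     ]
mid [ 0.67674486 -0.04149615  0.128     ]
bell [ 0.6782781  -0.22245548  0.157     ]
```

>>> apply_moves(series=[[0,0,-0.02,0,0,0],[0,0,-0.0385,0,0,0],[0,0,-0.0385,0,0,0],[0.015,0,-0.0385,0,0,0],[0.03,0,-0.0385,0,0,0],[0.045,0,-0.0385,0,-0.03,0],[0.06,0,-0.0385,0,-0.1,0],[0.07,0,-0.0385,0,-0.17,0],[0.08,0,-0.0385,0,-0.24,0],[0.09,0,-0.0385,0,-0.31,0],[0.1,0,-0.0385,0,-0.38,0],[0.11,0,-0.0385,0,-0.415,0],[0.11,0,-0.0385,0,-0.415,0]])

```text
time: 23.22
eef_pos: [0.5927, 0.1941, 0.0599]
tcp_rot: [0.95, -0.008, 0.312, 0.024]
contact_force: [-3.2, -1.2, -1.5]
opening: 0.399
finger_force: 1.4
```

Run:
```python
from h import *
s=ctrl.get_state();print(s["eef_pos"],R.from_quat(s["tcp_rot"]).as_matrix().round(3),s["qpos"],s["contact_force"])
im={n:ctrl.read_camera(n) for n in("top","side")}
for n in im: print([(c,onz(n,c,.043).round(4)) for c,s in greens(n,im[n])])
o=np.zeros((420,800,3),np.uint8)
o[:400,:400]=cv2.resize(im["top"][140:280,170:310,::-1],(400,400)); o[:400,400:]=cv2.resize(im["side"][130:270,190:330,::-1],(400,400))
cv2.imwrite("pics/p1.png",o)
```

```text
[0.59271422 0.19405307 0.05993465] [[ 0.806 -0.03   0.591]
 [ 0.001 -0.999 -0.051]
 [ 0.592  0.041 -0.805]] [ 0.22066173  0.24260314  2.12826152 -0.85908765  0.23898944  2.5952698 ] [-3.24364259 -1.18553995 -1.51630488]
[]
[(array([215.1, 222.8]), array([0.4276, 0.1501, 0.043 ]))]
```

View pics/p1.png

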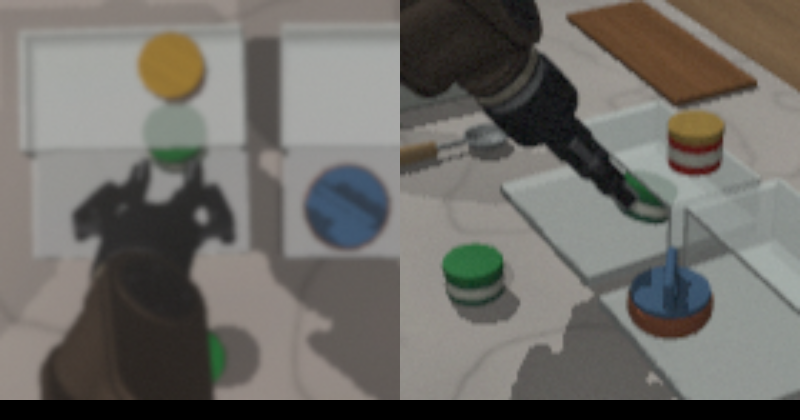

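The tin is still about 12 mm out from under the roof (green rim at (178,155) in the top half), because joint 5 limited the tilt. I'll back off, use about 25°, and push again.

>>> apply_moves(series=[[-0.02,0,0,0,0.1,0],[-0.03,0,0,0,0.2,0],[-0.04,0,0,0,0.289,0],[-0.04,0,0,0,0.289,0],[-0.04,0,0,0,0.289,0]])

```text
time: 23.95
eef_pos: [0.5627, 0.1944, 0.0622]
tcp_rot: [0.978, -0.005, 0.205, 0.024]
contact_force: [-0.6, -0.4, -0.0]
opening: 0.402
finger_force: 0.0
```

Run:
```python
from h import *
s=ctrl.get_state();print(s["eef_pos"],R.from_quat(s["tcp_rot"]).as_matrix().round(3),s["qpos"],s["contact_force"])
```

```text
[0.56272094 0.19438579 0.06218748] [[ 0.916 -0.019  0.401]
 [ 0.    -0.999 -0.049]
 [ 0.401  0.045 -0.915]] [ 0.21439604  0.21311361  2.09563774 -0.30697522  0.45667908  2.0456592 ] [-0.59861554 -0.43128081 -0.04706858]
```

>>> apply_moves(series=[[0,-0.013,-0.01,0.068,-0.095,0],[0,-0.013,-0.0275,0.068,-0.095,0],[0,-0.013,-0.0275,0.068,-0.095,0],[0.015,-0.013,-0.0275,0.068,-0.095,0],[0.03,-0.013,-0.0275,0.068,-0.095,0],[0.04,-0.013,-0.0275,0.068,-0.095,0],[0.05,-0.013,-0.0275,0.068,-0.095,0],[0.058,-0.013,-0.0275,0.068,-0.095,0],[0.064,-0.013,-0.0275,0.068,-0.095,0],[0.064,-0.013,-0.0275,0.068,-0.095,0],[0.064,-0.013,-0.0275,0.068,-0.095,0]])

```text
time: 25.32
eef_pos: [0.6131, 0.1839, 0.0396]
tcp_rot: [0.971, -0.011, 0.24, -0.002]
contact_force: [-0.5, 0.4, 0.5]
opening: 0.399
finger_force: 0.0
```

Run:
```python
from h import *
s=ctrl.get_state();print(s["eef_pos"],R.from_quat(s["tcp_rot"]).as_matrix().round(3),s["qpos"],s["contact_force"])
im={n:ctrl.read_camera(n) for n in("top","side")}
o=np.zeros((420,800,3),np.uint8)
o[:400,:400]=cv2.resize(im["top"][145:245,175:275,::-1],(400,400)); o[:400,400:]=cv2.resize(im["side"][140:240,220:320,::-1],(400,400))
cv2.imwrite("pics/p2.png",o)
print("prev front",onz("top",(232.3,197.7),.046))
```

```text
[0.6130822  0.18392466 0.03956721] [[ 0.885 -0.021  0.466]
 [-0.023 -1.    -0.001]
 [ 0.466 -0.009 -0.885]] [ 0.16075359  0.31491956  2.03811282 -0.24478756  0.31850818  1.96916631] [-0.51189157  0.38659349  0.47439866]
prev front [0.60460351 0.1854982  0.046     ]
```

View pics/p2.png

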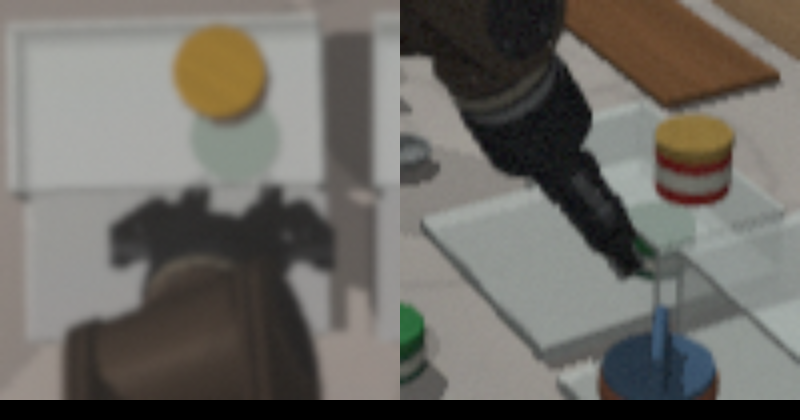

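>>> apply_moves(series=[[-0.015,0,0,0,0,0],[-0.03,0,0,0,0,0],[-0.03,0,0,0,0,0],[-0.03,0,0,0,0,0],[-0.03,0,0,0,0,0],[-0.018,0,0,0,0,0],[-0.01,0,0,0,0,0],[-0.004,0,0,0,0,0],[-0.001,0,0,0,0,0],[-0.001,0,0,0,0,0]], jaw=0)

```text
time: 26.68
eef_pos: [0.6125, 0.184, 0.0396]
tcp_rot: [0.971, -0.011, 0.24, -0.002]
contact_force: [-0.2, 0.1, 0.1]
opening: -0.004
finger_force: 0.0
```

>>> apply_moves(series=[[0,0,0,0,0,0],[-0.03,0,0,0,0,0],[-0.08,0,0,0,0,0],[-0.1,0,0.05,0,0.2,0],[-0.1,0,0.1,0,0.4,0],[-0.1,0,0.14,0,0.6,0],[-0.16,0,0.16,0,0.622,0],[-0.22,0,0.16,0,0.622,0],[-0.22,0,0.16,0,0.622,0]], jaw=1)

```text
time: 27.8
eef_pos: [0.433, 0.184, 0.1664]
tcp_rot: [1.0, -0.011, -0.003, 0.001]
contact_force: [-0.2, -0.0, -0.4]
opening: 1.001
finger_force: 0.0
```

Run:
```python
from h import *
s=ctrl.get_state();print(s["eef_pos"],R.from_quat(s["tcp_rot"]).as_matrix().round(3))
im={n:ctrl.read_camera(n) for n in("top","side")}
for n in im: print([(c,onz(n,c,.031).round(4)) for c,s in greens(n,im[n])])
o=np.zeros((420,800,3),np.uint8)
o[:400,:400]=cv2.resize(im["top"][145:245,175:275,::-1],(400,400)); o[:400,400:]=cv2.resize(im["side"][140:240,220:320,::-1],(400,400))
cv2.imwrite("pics/p3.png",o)
```

```text
[0.43302628 0.18398313 0.16640795] [[ 1.    -0.022 -0.007]
 [-0.022 -1.    -0.002]
 [-0.007  0.002 -1.   ]]
[]
[(array([215.2, 222.7]), array([0.4336, 0.1665, 0.031 ]))]
```

View pics/p3.png

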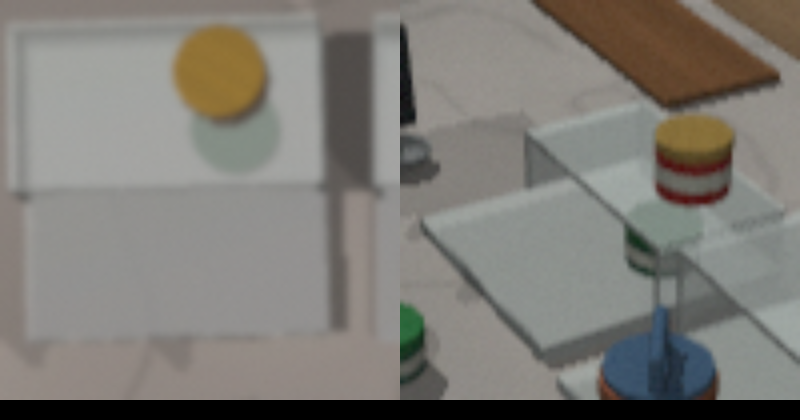

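The first tin is fully under low's roof: its rim is at row 174 and the roof edge at row 188. Now the second tin.

>>> apply_moves(series=[[0.006,-0.013,-0.05,0,0,0],[0.006,-0.013,-0.1,0,0,0],[0.006,-0.013,-0.14,0,0,0],[0.006,-0.013,-0.165,0,0,0],[0.006,-0.013,-0.176,0,0,0],[0.006,-0.013,-0.176,0,0,0],[0.006,-0.013,-0.176,0,0,0]])

```text
time: 28.78
eef_pos: [0.4424, 0.1738, 0.0279]
tcp_rot: [1.0, -0.011, -0.001, 0.001]
contact_force: [-0.2, -0.1, 0.1]
opening: 1.003
finger_force: 0.0
```

>>> apply_moves(series=[[0,0,0,0,0,0],[0,0,0,0,0,0],[0,0,0,0,0,0],[0,0,0,0,0,0],[0,0,0,0,0,0]], jaw=0)

```text
time: 29.4
eef_pos: [0.442, 0.1738, 0.028]
tcp_rot: [1.0, -0.011, -0.001, 0.001]
contact_force: [-1.2, 0.3, 5.7]
opening: 0.638
finger_force: 42.6
```

>>> apply_moves(series=[[0,0,0.04,0,0,0],[0,0.03,0.06,0,0,0],[0.03,0.07,0.06,0,0,0],[0.08,0.118,0.06,0,0,0],[0.13,0.118,0.06,0,0,0],[0.16,0.118,0.06,0,0,0],[0.16,0.118,0.04,0,0,0],[0.16,0.118,0.025,0,0,0],[0.16,0.118,0.016,0,0,0],[0.16,0.118,0.016,0,0,0],[0.16,0.118,0.016,0,0,0]])

```text
time: 30.78
eef_pos: [0.5672, 0.2678, 0.04]
tcp_rot: [1.0, -0.011, -0.004, 0.001]
contact_force: [-3.6, -2.0, 6.1]
opening: 0.644
finger_force: 43.3
```

>>> apply_moves(series=[[0,0,0,0,0,0],[0,0,0,0,0,0],[0,0,0,0,0,0],[0,0,0.05,0,0,0],[0,0,0.1,0,0,0],[-0.04,0,0.1,0,-0.2,0],[-0.08,0,0.1,0,-0.4,0],[-0.085,0,0.1,0,-0.4,0],[-0.085,0,0.1,0,-0.4,0]], jaw=0.85)

```text
time: 31.9
eef_pos: [0.5014, 0.2683, 0.1203]
tcp_rot: [0.988, -0.011, 0.155, -0.001]
contact_force: [0.3, 1.0, 1.1]
opening: 0.854
finger_force: 0.0
```

Run:
```python
from h import *
s=ctrl.get_state();print(s["eef_pos"],R.from_quat(s["tcp_rot"]).as_matrix().round(3),s["qpos"])
for n in ("top","side"): print([(c,onz(n,c,.043).round(4)) for c,s in greens(n)])
```

```text
[0.50143711 0.26829967 0.12026717] [[ 0.952 -0.022  0.306]
 [-0.023 -1.    -0.001]
 [ 0.306 -0.006 -0.952]] [ 0.35707362  0.08617223  2.08871267 -0.17171067  0.68161503  2.06845936]
[(array([199.4, 214.6]), array([0.5633, 0.2675, 0.043 ]))]
[(array([242.8, 191.3]), array([0.5574, 0.2582, 0.043 ]))]
```

>>> apply_moves(series=[[0,0,0,0,0,0],[0,0,-0.04,0,0,0],[0,0,-0.08,0,0,0],[0,0,-0.1,0,0,0],[0,0,-0.1,0,0,0],[0.02,0,-0.1,0,0,0],[0.04,0,-0.1,0,0,0],[0.055,0,-0.1,0,0,0],[0.07,0,-0.1,0,-0.05,0],[0.085,0,-0.1,0,-0.1,0],[0.1,0,-0.1,0,-0.15,0],[0.115,0,-0.1,0,-0.2,0],[0.127,0,-0.1,0,-0.227,0],[0.127,0,-0.1,0,-0.227,0],[0.127,0,-0.1,0,-0.227,0]], jaw=0.4)

```text
time: 33.88
eef_pos: [0.6031, 0.268, 0.04]
tcp_rot: [0.97, -0.011, 0.242, -0.002]
contact_force: [0.9, -0.2, -0.6]
opening: 0.4
finger_force: 0.0
```

Run:
```python
from h import *
s=ctrl.get_state();print(s["eef_pos"],R.from_quat(s["tcp_rot"]).as_matrix().round(3),s["qpos"])
```

```text
[0.60306691 0.26800478 0.03997132] [[ 0.883 -0.021  0.469]
 [-0.023 -1.    -0.001]
 [ 0.469 -0.01  -0.883]] [ 0.31653888  0.35887367  1.97798431 -0.42301938  0.36710379  2.27325376]
```

Next: retreat, close the jaws, push to x=0.613, then back out toward the dish.

>>> apply_moves(series=[[-0.015,0,0,0,0,0],[-0.025,0,0,0,0,0],[-0.025,0,0,0,0,0],[-0.025,0,0,0,0,0],[-0.025,0,0,0,0,0],[-0.013,0,0,0,0,0],[-0.003,0,0,0,0,0],[0.005,0,0,0,0,0],[0.01,0,0,0,0,0],[0.0125,0,0,0,0,0],[0.0125,0,0,0,0,0]], jaw=0)

```text
time: 35.25
eef_pos: [0.6129, 0.268, 0.0397]
tcp_rot: [0.97, -0.011, 0.242, -0.002]
contact_force: [-0.3, 0.5, -0.2]
opening: 0.002
finger_force: 0.0
```

>>> apply_moves(series=[[-0.03,0,0,0,0,0],[-0.08,0,0,0,0,0],[-0.12,0,0.05,0,0.1,0],[-0.14,-0.04,0.1,0,0.2,0],[-0.14,-0.1,0.1,0,0.222,0],[-0.14,-0.17,0.1,0,0.222,0],[-0.14,-0.24,0.1,0,0.222,0],[-0.14,-0.3,0.1,0,0.222,0],[-0.14,-0.336,0.1,0,0.222,0],[-0.14,-0.336,0.1,0,0.222,0],[-0.14,-0.336,0.1,0,0.222,0]], jaw=0.45)

```text
time: 36.62
eef_pos: [0.5006, -0.0003, 0.1196]
tcp_rot: [0.988, -0.011, 0.156, -0.001]
contact_force: [1.1, 1.1, 0.1]
opening: 0.448
finger_force: 0.0
```

Run:
```python
from h import *
s=ctrl.get_state();print(s["eef_pos"],R.from_quat(s["tcp_rot"]).as_matrix().round(3),s["qpos"])
im={n:ctrl.read_camera(n) for n in("top","side")}
o=np.zeros((420,800,3),np.uint8)
o[:400,:400]=cv2.resize(im["top"][145:245,175:275,::-1],(400,400)); o[:400,400:]=cv2.resize(im["top"][145:245,265:365,::-1],(400,400))
cv2.imwrite("pics/p4.png",o)
for t in("dish","canister"):
    for r in ctrl.silhouettes(t,"side")[:1]:
        ys,xs=np.nonzero(r["pixels"]); print(t,round(r["p"],2),xs.min(),xs.max(),ys.min(),ys.max())
print("expected dish lid px",proj("side",(.57,0,.042)),"can",proj("side",(.574,-.224,.066)))
```

```text
[ 5.00586731e-01 -3.49381219e-04  1.19574484e-01] [[ 0.951 -0.022  0.309]
 [-0.023 -1.    -0.001]
 [ 0.309 -0.006 -0.951]] [-0.23734418 -0.09399352  2.27013736  0.1163978   0.66289208  1.27568481]
dish 0.65 269 299 216 247
canister 0.9 333 371 274 319
expected dish lid px [293.34759719 238.38172623] can [354.01385846 288.35512714]
```

View pics/p4.png

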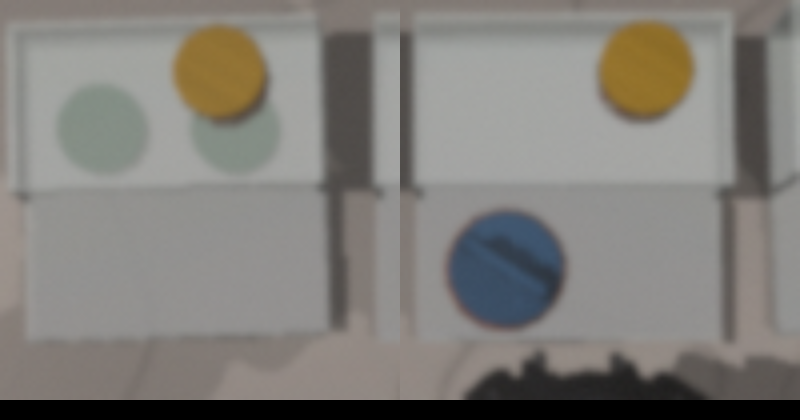

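Both tins are fully under low's roof. The dish was knocked left to about (106,268) in the right half, still upright on mid's plate. I'll work out its position.

Run:
```python
from h import *
f=lambda x,y:(265+x/4-.4,145+y/4-.4)
print(onz("top",f(106,268),.042), onz("top",f(47,268),.042),onz("top",f(165,268),.042))
print("floor L/R",onz("top",f(15,270),.012),onz("top",f(325,270),.012))
```

```text
[0.56951145 0.04001975 0.042     ] [0.56972372 0.07653665 0.042     ] [0.5692994  0.00354196 0.042     ]
floor L/R [0.57081931 0.09726959 0.012     ] [ 0.56968243 -0.09892023  0.012     ]
```

>>> apply_moves(series=[[0,0.0485,0,0,0,0],[0,0.0485,-0.04,0,0,0],[0,0.0485,-0.08,0,0,0],[0,0.0485,-0.1,0,0,0],[0,0.0485,-0.1,0,0,0],[0.02,0.0485,-0.1,0,0,0],[0.035,0.0485,-0.1,0,0,0],[0.05,0.0485,-0.1,0,0,0],[0.065,0.0485,-0.1,0,-0.05,0],[0.08,0.0485,-0.1,0,-0.1,0],[0.095,0.0485,-0.1,0,-0.15,0],[0.11,0.0485,-0.1,0,-0.2,0],[0.127,0.0485,-0.1,0,-0.222,0],[0.127,0.0485,-0.1,0,-0.222,0],[0.127,0.0485,-0.1,0,-0.222,0]])

```text
time: 38.7
eef_pos: [0.603, 0.0379, 0.0401]
tcp_rot: [0.97, -0.011, 0.242, -0.002]
contact_force: [-0.6, -0.8, -0.2]
opening: 0.449
finger_force: 0.0
```

Run:
```python
from h import *
s=ctrl.get_state();print(s["eef_pos"],R.from_quat(s["tcp_rot"]).as_matrix().round(3),s["qpos"])
im=ctrl.read_camera("top")
h=cv2.cvtColor(im,cv2.COLOR_RGB2HSV)[140:245,260:360]; m=cv2.inRange(h,(95,25,40),(125,255,255)); ys,xs=np.nonzero(m)
print(len(xs),xs.min()+260,xs.max()+260,ys.min()+140,ys.max()+140)
```

```text
[0.60301893 0.03787825 0.04014279] [[ 0.882 -0.021  0.47 ]
 [-0.023 -1.    -0.002]
 [ 0.47  -0.009 -0.883]] [-0.12762018  0.23794621  2.13904305  0.20926532  0.28429227  1.27980733]Traceback (most recent call last):
  File "<stdin>", line 5, in <module>
    return umr_minimum(a, axis, None, out, keepdims, initial, where)
ValueError: zero-size array to reduction operation minimum which has no identity
```

>>> apply_moves(series=[[-0.015,0,0,0,0,0],[-0.025,0,0,0,0,0],[-0.025,0,0,0,0,0],[-0.025,0,0,0,0,0],[-0.025,0,0,0,0,0],[-0.013,0,0,0,0,0],[-0.003,0,0,0,0,0],[0.005,0,0,0,0,0],[0.01,0,0,0,0,0],[0.0125,0,0,0,0,0],[0.0125,0,0,0,0,0]], jaw=0)

```text
time: 40.12
eef_pos: [0.6125, 0.038, 0.0397]
tcp_rot: [0.97, -0.011, 0.242, -0.002]
contact_force: [-1.1, 0.5, -0.2]
opening: -0.002
finger_force: 0.5
```

>>> apply_moves(series=[[-0.03,0,0,0,0,0],[-0.08,0,0,0,0,0],[-0.12,0,0.05,0,0.1,0],[-0.14,-0.04,0.1,0,0.2,0],[-0.14,-0.1,0.1,0,0.222,0],[-0.14,-0.17,0.1,0,0.222,0],[-0.14,-0.24,0.1,0,0.222,0],[-0.14,-0.29,0.1,0,0.222,0],[-0.14,-0.3275,0.1,0,0.222,0],[-0.14,-0.3275,0.1,0,0.222,0],[-0.14,-0.3275,0.1,0,0.222,0]], jaw=0.45)

```text
time: 41.5
eef_pos: [0.5002, -0.2235, 0.1194]
tcp_rot: [0.988, -0.011, 0.156, -0.001]
contact_force: [0.8, 0.1, -0.1]
opening: 0.447
finger_force: 0.0
```

Run:
```python
from h import *
s=ctrl.get_state();print(s["eef_pos"],R.from_quat(s["tcp_rot"]).as_matrix().round(3),s["qpos"])
im={n:ctrl.read_camera(n) for n in("top","side")}
o=np.zeros((420,800,3),np.uint8)
o[:400,:400]=cv2.resize(im["top"][145:245,265:365,::-1],(400,400)); o[:400,400:]=cv2.resize(im["top"][145:245,350:450,::-1],(400,400))
cv2.imwrite("pics/p5.png",o)
```

```text
[ 0.50015954 -0.22347227  0.11938104] [[ 0.951 -0.022  0.309]
 [-0.023 -1.    -0.001]
 [ 0.309 -0.006 -0.951]] [-0.68989976  0.03479357  2.14543399  0.29526095  0.73753339  0.70712572]
```

View pics/p5.png

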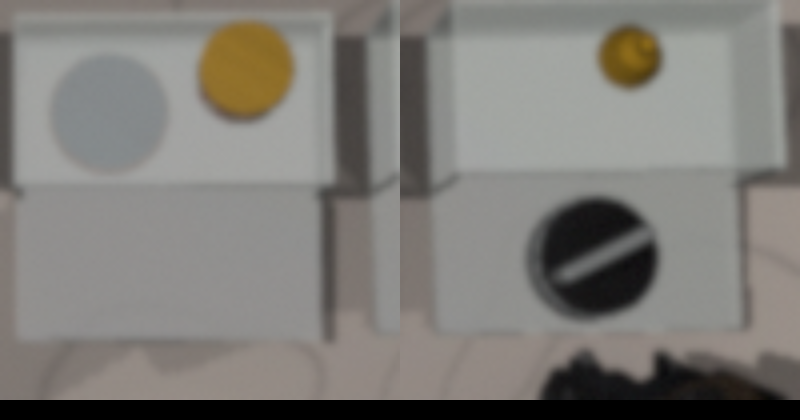

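The dish is fully under mid's roof (lid edge at row 172, roof edge at row 185). The canister is at (600,258) in the right half, as placed. Push it in.

>>> apply_moves(series=[[0,0,-0.04,0,0,0],[0,0,-0.07,0,0,0],[0,0,-0.087,0,0,0],[0,0,-0.087,0,0,0],[0.02,0,-0.087,0,0,0],[0.035,0,-0.087,0,0,0],[0.05,0,-0.087,0,-0.05,0],[0.062,0,-0.087,0,-0.11,0],[0.074,0,-0.087,0,-0.17,0],[0.086,0,-0.087,0,-0.23,0],[0.098,0,-0.087,0,-0.29,0],[0.11,0,-0.087,0,-0.35,0],[0.118,0,-0.087,0,-0.41,0],[0.125,0,-0.087,0,-0.444,0],[0.125,0,-0.087,0,-0.444,0],[0.125,0,-0.087,0,-0.444,0]])

```text
time: 43.6
eef_pos: [0.6011, -0.2242, 0.0507]
tcp_rot: [0.945, -0.011, 0.326, -0.003]
contact_force: [0.4, -1.1, 0.3]
opening: 0.452
finger_force: 0.1
```

Run:
```python
from h import *
s=ctrl.get_state();print(s["eef_pos"],R.from_quat(s["tcp_rot"]).as_matrix().round(3),s["qpos"],s["contact_force"])
```

```text
[ 0.60107525 -0.22421975  0.05069761] [[ 0.788 -0.018  0.616]
 [-0.022 -1.    -0.002]
 [ 0.616 -0.012 -0.788]] [-0.65230491  0.28766838  2.10394136  1.12438262  0.42567797 -0.03542821] [ 0.35330433 -1.1346329   0.27519552]
```

>>> apply_moves(series=[[-0.015,0,0,0,0,0],[-0.025,0,0,0,0,0],[-0.025,0,0,0,0,0],[-0.025,0,0,0,0,0],[-0.025,0,0,0,0,0],[-0.013,0,0,0,0,0],[-0.003,0,0,0,0,0],[0.005,0,0,0,0,0],[0.01,0,0,0,0,0],[0.015,0,0,0,0,0],[0.015,0,0,0,0,0]], jaw=0)

```text
time: 44.98
eef_pos: [0.6127, -0.224, 0.0501]
tcp_rot: [0.946, -0.011, 0.325, -0.003]
contact_force: [0.2, -0.2, -0.5]
opening: 0.007
finger_force: 0.0
```

>>> apply_moves(series=[[-0.03,0,0,0,0,0],[-0.08,0,0,0,0,0],[-0.12,0,0.05,0,0.1,0],[-0.15,0,0.1,0,0.3,0],[-0.17,0,0.15,0,0.5,0],[-0.17,0,0.2,0,0.7,0],[-0.17,-0.05,0.2,0,0.8,0],[-0.17,-0.1,0.2,0,0.8,0],[-0.17,-0.1,0.2,0,0.8,0]])

```text
time: 46.1
eef_pos: [0.4765, -0.306, 0.2101]
tcp_rot: [1.0, -0.013, 0.017, 0.001]
contact_force: [0.1, 0.7, -0.8]
opening: 0.001
finger_force: 0.0
```

Run:
```python
from h import *
print(ctrl.get_state()["eef_pos"])
im={n:ctrl.read_camera(n) for n in("top","side")}
o=np.zeros((600,800,3),np.uint8)
o[:290,:800]=cv2.resize(im["top"][140:242,170:450,::-1],(800,290)); o[300:600,:400]=cv2.resize(im["side"][140:350,200:480,::-1],(400,300)); o[300:600,400:]=cv2.resize(im["side"][210:330,330:450,::-1],(400,300))[:, :400]
cv2.imwrite("pics/p6.png",o)
```

```text
[ 0.4764588  -0.30595108  0.21011744]
```

View pics/p6.png

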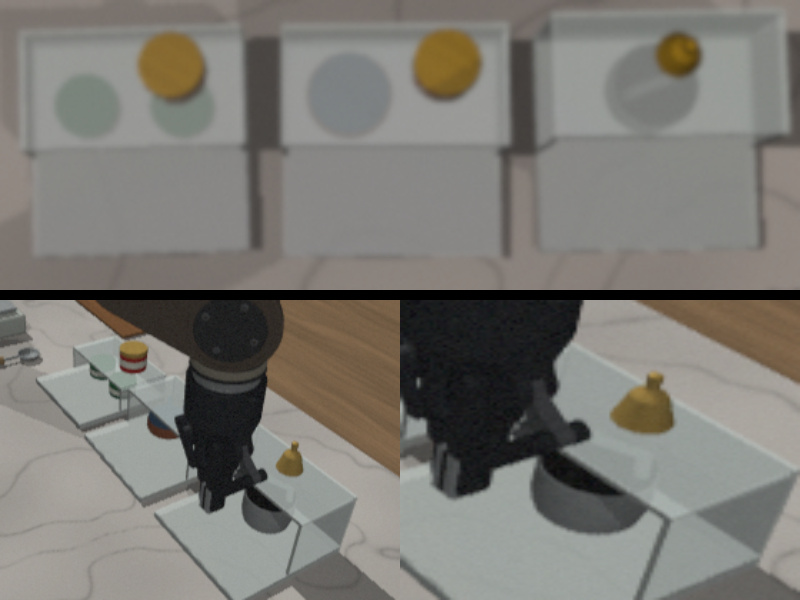

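All pieces look upright under their roofs. I'll check the front edges numerically, mainly the canister's.

Run:
```python
from h import *
f=lambda x,y:(170+x/2.857-.3,140+y/2.843-.3)
for n,px,z in(("tinL front",(87,139),.046),("tinR front",(183,139),.046),("dish front lid",(349,137),.042),("can base front",(650,131),.012),("can lid-ish front",(650,131),.066),("roof edge low",(140,152),.063),("mid",(390,149),.083),("tall",(650,137),.109)):
    print(n,onz("top",f(*px),z).round(4))
```

```text
tinL front [0.6279 0.2656 0.046 ]
tinR front [0.6273 0.1819 0.046 ]
dish front lid [0.6286 0.0377 0.042 ]
can base front [ 0.6359 -0.23    0.012 ]
can lid-ish front [ 0.6291 -0.2176  0.066 ]
roof edge low [0.6142 0.2171 0.063 ]
mid [0.6131 0.0041 0.083 ]
tall [ 0.6187 -0.2076  0.109 ]
```

```bash
python3 -c "
from plant import ctrl
print(ctrl.sign_off())"
```

```text
the job is handed in; nothing more can be done
None
```

The job is handed in: both short tins are under the lowest riser, the dish under the middle one and the canister under the tallest, each upright with its front edge about 10 mm or more inside the roof edge by the last camera check.

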